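# Load the fan drier and switch it on

## Robot

A 6-joint arm with a two-finger parallel gripper is mounted at the origin on the work surface. World frame = base frame: x ahead of the robot, y to its left, z up, the work surface at z = 0. Lengths are in mm, angles in rad, forces in N, time in s.
With the tool pointing down it reaches from about 300 to 950 mm from the base axis. Payload 3.1 kg.
Tool frame: the origin (TCP) lies at the very end of the fingers, on their centre line; the grasp point (between the pads) lies 19 mm behind it; z points along the fingers, y is the line along which they close (so a half turn about z gives the same grasp; the last joint's range is limited). The gripper opens to 85 mm and grips with 20 to 120 N. Pads are 22 mm wide; open, the fingers measure 114 mm over their backs; the gripper's body (76 mm by 85 mm) begins 54 mm behind the grasp point. The pads swing forward as they close: fully open they stand 13 mm farther back than shut.
Start: joints at [-1.233, 0.308, 1.634, -0, 1.2, -0.07], TCP at [247.844, -573.764, 231.272] pointing down, gripper open.
Joint ranges: [-3.06, 3.06], [-0.79, 1.96], [0.05, 2.63], [-1.19, 4.34], [0.05, 2.64], [-2.94, 2.94]. Speed limits (rad/s): [2.79, 2.79, 3.14, 3.14, 3.14, 3.14].

## Interface

Orientations are given as a unit quaternion [w, x, y, z].
In Python, from plant import ctrl gives the robot as it stands.
- The arm moves only by the tool step_arm, never from a script. Its argument "rows" is a list of rows, each a list of 5 numbers: the shift along the tool's x, y, z each as a share of 2.5 cm, from -1 to 1, then the turn about the tool's z as a share of 0.1 rad, from -1 to 1, then the closure, from -1 (fully open) to 1 (shut). In form: [[tx, ty, tz, turn, claw], ...]. A call has 1 to 5 rows; each row shifts and turns the commanded pose from where the row before left it, along the tool's axes as they then stand; what a row does not reach is not made up. A row lasts 1/8 s, in which the tool goes at most 62.5 mm and 10.7 degrees, less where a joint would pass 70% of its speed; a pose out of reach is approached as far as the arm can. A call with a number of a shift or a turn outside -1 to 1 is refused whole. A call with a gripper value outside its range is refused whole. The fingers move at their own pace and stop on an object; "grip_force" is the grip in N (left out, the last holds). Time passes only in rows, so rows that do not move let the fingers close. It gives the time, the measured TCP pose, the force, the opening and the grip force at its end, in the units of the state.
- ctrl.sense(): the state, without advancing time (a new reading comes with each control period).
- ctrl.read_camera(name): name is "scene" or "top" or "wrist"; returns the picture (384x512x3 uint8, red, green, blue); there is no depth.
- ctrl.camera_model(name): a dict with "fov_y" (degrees; the focal length in pixels is half the picture's height over the tangent of half this angle, whatever the lens; pixels are square), "cx", "cy" (the principal point, pixels), "extrinsics" (4x4, takes a point from world to camera coordinates); the wrist camera has in their place "mount" (4x4, takes a point from camera to tool coordinates, whose origin is the TCP and whose axes are the flange's). Camera axes: x right, y down, z forward; pixel columns grow to the right and rows downward; lengths in mm; the calibration is good to about 2 mm. A picture is of the moment at which its call begins: read the wrist's pose just before it. camera_model takes no time and is no camera call.
- ctrl.finish_job(): hands the job in; it is judged then, once.
The state is a dict: "time": time; "joints": joint angles; "qd": joint speeds; "tau": joint torques, N m; "tool_pos": TCP position; "eef_rot": TCP orientation; "contact_force": force on the tool from outside, world axes, zero at the start; "torque": the same for the moment, N m; "width": finger opening in mm; "gripper_force": force on a finger pad.
Only numpy, scipy, OpenCV 4.12 (cv2) and the standard library are available. Lean on these libraries where they do the work, as an engineer would, in place of code of your own. Each camera call takes 0.05 s, during which the arm holds its last target. There are 200 camera calls.

## Task

Pack the three degreased parts (finned heat sink, transformer and round motor) into the drier's open box so that all three sit upright and flat on its floor; set them in, do not drop them. Then, with everything in, turn the rotary isolator's handle a full quarter turn clockwise, from off to on. Leave the spray can, the solder reel and the screwdriver where they are.

Things in the scene. Friction and masses are not known exactly. Their poses are not given: they have to be found in the camera images.
- drier: Fixed open aluminium box, outside 159 (its x) by 137 (y) by 46 mm high, walls and floor 6 mm thick, inside 147 by 125 by 40 mm deep. Origin: centre of its underside, on the bench; it may be turned. The parts fit only with the heat sink along x on one long side, and the transformer (its x along the box's x) and motor end to end on the other, with 7 to 9 mm spare in each direction.
- drier_floor (a point): Centre of the box's inner floor, 6 mm above the bench, axes as the box.
- heat_sink: Loose aluminium heat sink, 0.4 to 0.5 kg, finned body 140 (x) by 56 (y) by 40 mm high. On top in the middle a solid block to grip, 60 (x) by 24 (y), reaching from 40 to 76 mm above the underside. Origin at the centre of the underside, z up.
- transformer: Loose transformer, 0.5 to 0.75 kg, dark steel laminated core 76 (x) by 62 (y) by 40 mm high. On top in the middle its copper winding to grip, a block 40 (x) by 26 (y), reaching from 40 to 76 mm above the underside. Origin at the centre of the underside, z up.
- motor: Loose flat round steel motor, 0.3 to 0.45 kg, can 62 diameter by 40 mm high. On top a central hub to grip, 28 diameter, reaching from 40 to 76 mm above the underside. Origin at the centre of the underside, z up.
- isolator: Fixed grey isolator housing on the bench, 120 (its x) by 86 (y) by 45 mm high, with a black bar handle on top that turns about the upright axis through the housing's centre. Origin at the centre of the underside.
- handle_grip (a point): On the handle's turning axis, at a good height to grip: 75.5 mm above the bench. Turns with the handle: its x runs along the bar. The bar is 82 long (x), 18 wide (y), from about 52 to 86.5 mm above the bench, with a white stripe near its +x end; below it is a disc of 68 mm diameter.
- handle (a joint): Angle of the handle. 0 = off (bar along the housing's long side, stop), 1.571 = on (bar across the housing, stop); it grows as the handle turns clockwise seen from above. It turns against light friction (about 0.08 N m) and stays where it is left; starts at or within 0.1 of off.
- spray_can: Bystander: spray can, 56 diameter, 130 mm tall, upright. Origin at the centre of its underside.
- solder_reel: Bystander: grey flanged reel standing on its flange, 60 diameter, 38 mm high. Origin at the centre of its underside.
- screwdriver: Bystander: screwdriver 170 mm long lying on the bench along its x. Origin near its middle.
Mind the look-alikes: they are no part of the job. Leave any yellow look-alike of the transformer alone. What is shaped like the heat_sink but yellow is not meant.

How it is judged:
By the outcome, as a careful person would: the job done as asked, in the order asked, and still so for the second after the job is handed in, with the robot touching nothing.
It also fails if it takes over 72 s, if anything falls off the work surface, if the arm or the gripper's body presses on something with over 40 N, if the wrist force passes 120 N, or if a joint passes its speed limit or range.

## Working session

There is one attempt and no reset: what is moved stays moved. The work goes in short steps, Python scripts to look and compute and a tool call to move; the robot and the scene stay as the last step left them, time stands still between calls to the robot, and variables do not carry over. Pictures are saved under pics/ and viewed, at most 10 in all, crops included, and the job is handed in when it is done.

Besides the shell and the picture viewer there is one more tool, called after "Request:" by a JSON object that holds its "op" and its "data", one argument or row to a line. step_arm: Moves the arm, as the interface text tells. Shift numbers are shares of 2.5 cm and turn numbers shares of 0.1 rad, none past 1 either way. Its arguments: {"type":"object","properties":{"rows":{"type":"array","items":{"type":"array","items":{"type":"number"}}},"grip_force":{"type":"number"}},"required":["rows"]}

```bash
ls; mkdir -p pics; python3 - <<'E'
from plant import ctrl
import cv2,numpy as np
for n in("scene","top"):
    im=ctrl.read_camera(n); cv2.imwrite(f"pics/{n}.png",im[:,:,::-1])
    print(n,ctrl.camera_model(n))
print(ctrl.camera_model("wrist"))
print(ctrl.sense())
a=cv2.imread("pics/top.png");cv2.imwrite("pics/top_b.png",cv2.resize(a,(800,600),interpolation=cv2.INTER_CUBIC))
a=cv2.imread("pics/scene.png");cv2.imwrite("pics/scene_b.png",cv2.resize(a,(800,600),interpolation=cv2.INTER_CUBIC))
E
```

```text
pics
scene {'fov_y': 55.99707693487993, 'cx': 248.91510300368122, 'cy': 195.74756020714034, 'extrinsics': array([[ 6.88273882e-01,  7.25382288e-01, -9.97990000e-03,
        -3.99824001e+02],
       [ 6.22521969e-01, -5.97627299e-01, -5.05280130e-01,
        -3.00194741e+02],
       [-3.72485518e-01,  3.41558410e-01, -8.62897672e-01,
         1.40685472e+03],
       [ 0.00000000e+00,  0.00000000e+00,  0.00000000e+00,
         1.00000000e+00]])}
top {'fov_y': 42.54199048355292, 'cx': 257.08177827912493, 'cy': 197.07410947780392, 'extrinsics': array([[-2.94816952e-02, -9.99500524e-01,  1.13812229e-02,
         1.92986246e+01],
       [-9.82291502e-01,  2.68626920e-02, -1.85423301e-01,
         5.59992758e+02],
       [ 1.85024956e-01, -1.66462718e-02, -9.82592829e-01,
         1.33643803e+03],
       [ 0.00000000e+00,  0.00000000e+00,  0.00000000e+00,
         1.00000000e+00]])}
{'fov_y': 70.93877931482848, 'cx': 258.0158314813613, 'cy': 191.00192439698822, 'mount': array([[ 6.22134117e-04, -9.62370357e-01, -2.71740517e-01,
         6.87753321e+01],
       [ 9.99999791e-01,  6.45770253e
[... 213 characters left out ...]
00]])}
{'time': 0.1, 'joints': array([-1.23273050e+00,  3.08944148e-01,  1.63506304e+00,  1.50659306e-06,
        1.19971063e+00, -6.96814988e-02]), 'qd': array([-0.00138758, -0.00180274, -0.00603455,  0.00052649,  0.00174387,
        0.00016505]), 'tau': array([-9.56394251e-04, -4.16408050e+01, -2.77644879e+01, -1.56564906e-04,
        4.03842627e-03,  2.21287543e-06]), 'tool_pos': array([ 247.57483275, -573.05495938,  230.14379509]), 'eef_rot': array([-1.05312030e-03,  9.79289151e-01,  2.02463896e-01, -1.41466827e-04]), 'contact_force': array([ 0.12655232, -0.09459879, -0.60865745]), 'torque': array([-0.06630896,  0.05285543, -0.00198036]), 'gripper_force': 0.0, 'width': 85.30713137152344}
```

View pics/top_b.png

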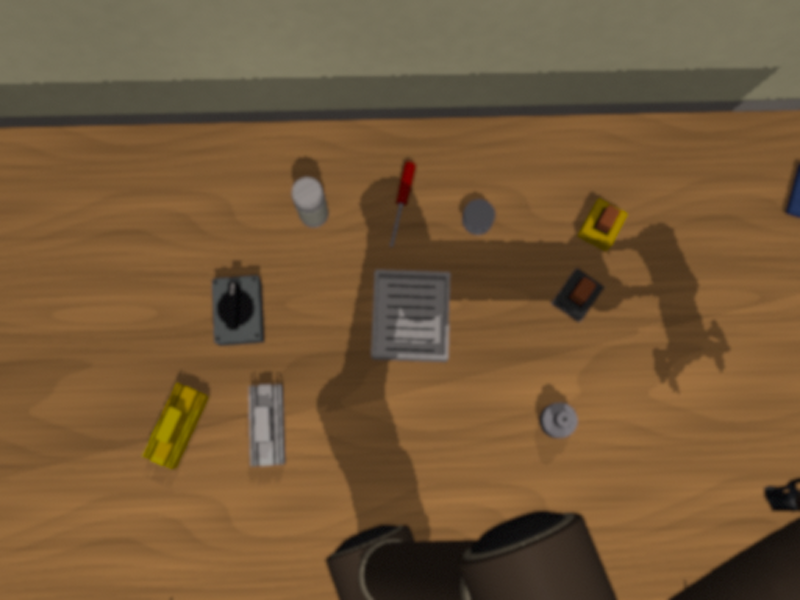

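View pics/scene_b.png

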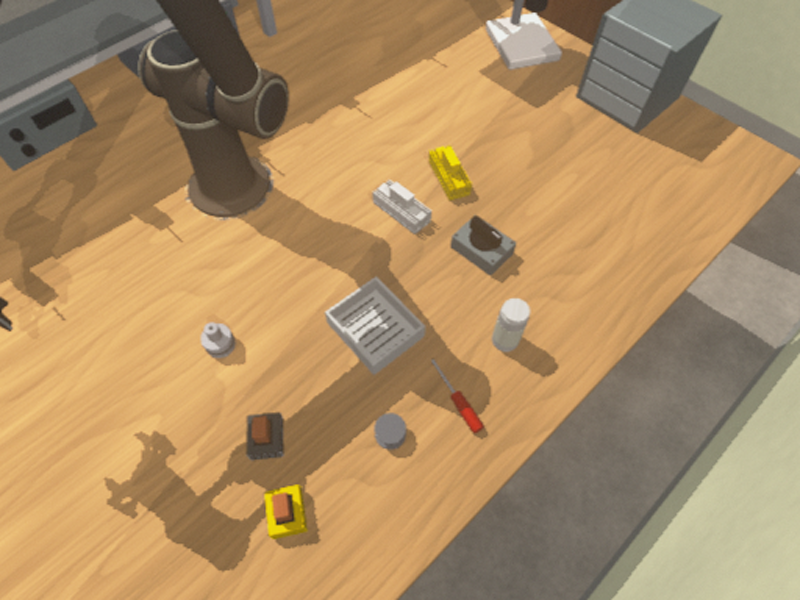

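The pictures show these candidates, in pixels of the enlarged top view:
- **Heat sink:** silver (266,424). The yellow one at (175,425) is a look-alike.
- **Transformer:** dark core at (580,294). The yellow one at (603,222) is a look-alike.
- **Motor:** silver with hub (560,420). The grey solder reel at (479,215) is similar.
- **Other:** box (411,314), isolator (237,310), can (310,200), screwdriver (405,200).

I choose the silver heat sink, the dark transformer and the motor with the hub.

```bash
cat > h.py <<'E'
import numpy as np,cv2
from scipy.spatial.transform import Rotation as R
from plant import ctrl
def fpx(m): return 192/np.tan(np.radians(m["fov_y"])/2)
def pose(s):
    T=np.eye(4);q=s["eef_rot"];T[:3,:3]=R.from_quat([q[1],q[2],q[3],q[0]]).as_matrix();T[:3,3]=s["tool_pos"];return T
def cam(n,T=None):
    m=ctrl.camera_model(n)
    E=m["extrinsics"] if n!="wrist" else np.linalg.inv(T@m["mount"])
    return dict(E=E,f=fpx(m),c=np.array([m["cx"],m["cy"]]))
def ray(c,p):
    d=np.array([*((np.array(p,float)-c["c"])/c["f"]),1.]);Rt=c["E"][:3,:3].T
    return -Rt@c["E"][:3,3],Rt@d
def onz(c,p,z):
    o,d=ray(c,p);return o+d*(z-o[2])/d[2]
def tri(*cp):
    A=np.zeros((3,3));b=np.zeros(3)
    for c,p in cp:
        o,d=ray(c,p);d=d/np.linalg.norm(d);P=np.eye(3)-np.outer(d,d);A+=P;b+=P@o
    X=np.linalg.solve(A,b);return X
def proj(c,X):
    X=np.atleast_2d(X)@c["E"][:3,:3].T+c["E"][:3,3];return X[:,:2]/X[:,2:]*c["f"]+c["c"]
def shot(name):
    s=ctrl.sense();im=ctrl.read_camera("wrist");cv2.imwrite(f"pics/{name}.png",im[:,:,::-1]);np.save(f"pics/{name}.npy",pose(s))
def load(name): return cam("wrist",np.load(f"pics/{name}.npy"))
E
python3 - <<'E'
from h import *
t,s=cam("top"),cam("scene");k=1.5625
for n,a,b in [("hs",(262,407),(403,193)),("tr",(583,290),(262,429)),("mot",(562,419),(213,329)),("box",(411,314),(376,322)),("iso",(235,303),(487,232)),("can",(308,190),(516,311)),("reel",(479,215),(391,428)),("ytr",(606,218),(283,507)),("yhs",(175,425),(450,170))]:
    X=tri((t,np.array(a)/k),(s,np.array(b)/k));print(n,X.round())
c=ctrl.sense();print(pose(c).round(3))
for i,(a) in enumerate([(373,270),(450,271),(449,360),(371,358)]):print(onz(t,np.array(a)/k,46).round())
E
```

```text
hs [384. 241.  97.]
tr [ 583. -322.   62.]
mot [ 354. -268.   68.]
box [553. -12.  35.]
iso [574. 300.  76.]
can [760. 162. 130.]
reel [ 738. -145.   34.]
ytr [ 717. -377.   58.]
yhs [364. 412.  28.]
[[ 9.18000e-01  3.97000e-01 -1.00000e-03  2.47575e+02]
 [ 3.97000e-01 -9.18000e-01  2.00000e-03 -5.73055e+02]
 [ 0.00000e+00 -2.00000e-03 -1.00000e+00  2.30144e+02]
 [ 0.00000e+00  0.00000e+00  0.00000e+00  1.00000e+00]]
[633.  54.  46.]
[628. -87.  46.]
[464. -79.  46.]
[472.  61.  46.]
```

Request:
{"op": "step_arm", "data": {
  "rows": [
    [1,-0.65,0,0,-1],
    [1,-0.65,0,0,-1],
    [1,-0.65,0,0,-1],
    [1,-0.65,0,0,-1],
    [1,-0.65,0,0,-1]
  ]
}}

```text
time: 0.72
tool_pos: [330.6, -448.3, 230.7]
eef_rot: [-0.001, 0.979, 0.202, -0.0]
contact_force: [0.3, 0.3, 0.1]
width: 85.6
gripper_force: 0.0
```

Request:
{"op": "step_arm", "data": {
  "rows": [
    [1,-0.65,0,0,-1],
    [0,0,0,0,-1]
  ]
}}

```text
time: 0.98
tool_pos: [347.4, -422.9, 230.7]
eef_rot: [-0.001, 0.979, 0.204, -0.0]
contact_force: [-0.3, 0.5, 0.2]
width: 85.4
gripper_force: 0.0
```

```bash
python3 -c "from h import *;shot('w1')"
```

Request:
{"op": "step_arm", "data": {
  "rows": [
    [1,-0.65,0,0,-1],
    [1,-0.65,0,0,-1],
    [1,-0.65,0,0,-1],
    [1,-0.65,0,0,-1],
    [1,-0.65,0,0,-1]
  ]
}}

```text
time: 1.65
tool_pos: [429.4, -301.1, 231.1]
eef_rot: [0.0, 0.979, 0.202, -0.0]
contact_force: [1.3, 0.7, 0.5]
width: 85.7
gripper_force: 0.0
```

Request:
{"op": "step_arm", "data": {
  "rows": [
    [0,0,0,0,-1]
  ]
}}

```text
time: 1.78
tool_pos: [429.7, -300.4, 231.1]
eef_rot: [0.0, 0.979, 0.203, -0.0]
contact_force: [-0.7, -0.0, -0.3]
width: 85.2
gripper_force: 0.0
```

```bash
python3 - <<'E'
from h import *
shot('w2')
a=cv2.imread("pics/w1.png");b=cv2.imread("pics/w2.png")
for n in("w1","w2"):
    c=load(n);print(n,np.load(f"pics/{n}.npy")[:3,3].round(),proj(c,[[354,-268,76],[583,-322,76],[553,-12,46],[384,241,76]]).round())
cv2.imwrite("pics/w12.png",np.vstack([cv2.resize(x,(400,300),interpolation=cv2.INTER_AREA) for x in(a,b)]))
E
```

```text
w1 [ 347. -423.  231.] [[ 127.  116.]
 [ 260. -109.]
 [ -75. -219.]
 [-455. -172.]]
w2 [ 430. -300.  231.] [[ 208.  224.]
 [ 339.   49.]
 [  45.  -49.]
 [-280.    1.]]
```

View pics/w12.png

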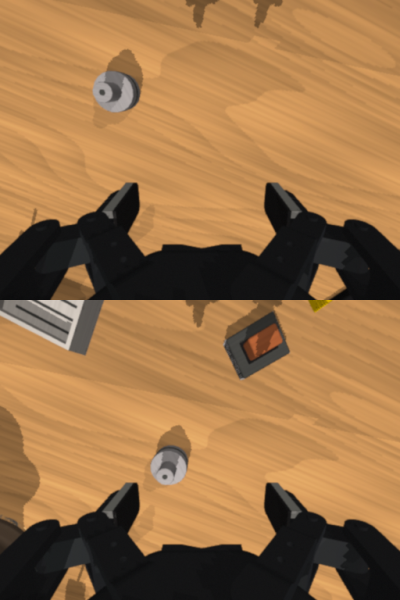

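In w1 the motor with its hub is at about (134,118). In w2 it is at (211,226), and the dark transformer is at (331,56). Next is an enlarged crop.

```bash
python3 - <<'E'
from h import *
a=cv2.imread("pics/w1.png");b=cv2.imread("pics/w2.png")
g=lambda im,x,y,w,h,s:cv2.resize(im[y:y+h,x:x+w],(w*s,h*s),interpolation=cv2.INTER_CUBIC)
r1=np.hstack([g(a,110,80,80,75,5)[:300,:400],g(b,180,185,80,60,5)]); r1=r1[:300]
r2=np.hstack([g(b,280,10,100,75,4),g(b,0,0,130,75,3)[:300,:390]] if 0 else [g(b,280,10,100,75,4),cv2.copyMakeBorder(g(b,0,0,133,75,3),0,75,0,1,0)])
cv2.imwrite("pics/c1.png",np.vstack([r1,r2]))
E
```

```text
(no output)
```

View pics/c1.png

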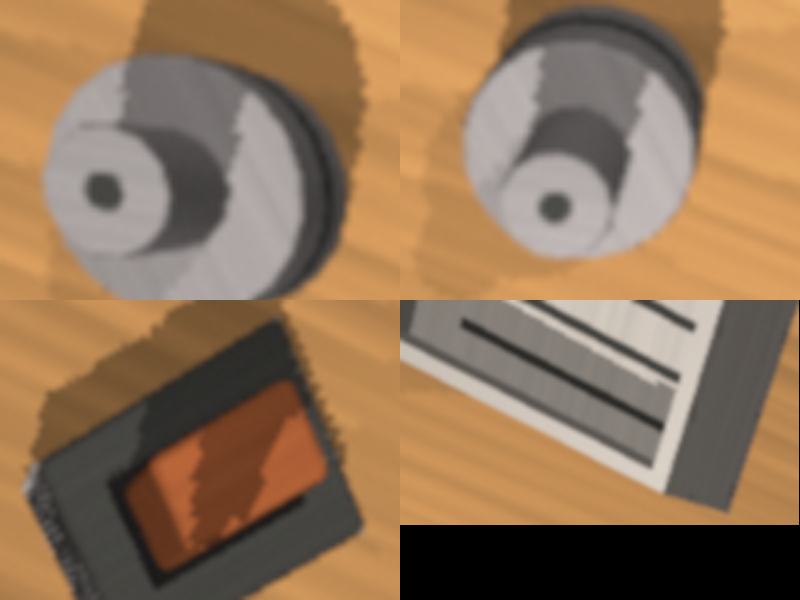

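```bash
python3 - <<'E'
from h import *
u=lambda x,y,s,ox,oy:np.array([(x+.5)/s-.5+ox,(y+.5)/s-.5+oy])
p1=u(104,190,5,110,80);p2=u(155,207,5,180,185)
c1,c2=load("w1"),load("w2")
print("hub",tri((c1,p1),(c2,p2)).round(1),onz(c1,p1,76).round(1),onz(c2,p2,76).round(1))
P=[onz(c2,u(*q,4,280,10),40)[:2] for q in[(38,465-300),(285,20),(362,225)]]
print(np.round(P,1),[np.linalg.norm(P[i+1]-P[i]).round(1) for i in(0,1)],np.arctan2(*(P[1]-P[0])[::-1]),((P[0]+P[2])/2).round(1))
for q in[(0,47),(262,192),(330,212)]:
    for z in (46,0):print(q,z,onz(c2,u(*q,3,0,0),z).round(1))
s=ctrl.sense();T=pose(s);print(T.round(3))
E
```

```text
hub [ 353.6 -271.8   76.4] [ 353.5 -271.7   76. ] [ 353.4 -271.8   76. ]
[[ 569.9 -277.3]
 [ 628.9 -323.5]
 [ 592.7 -368.3]] [np.float64(74.9), np.float64(57.6)] -0.6648429920118104 [ 581.3 -322.8]
(0, 47) 46 [476.5  20.6  46. ]
(0, 47) 0 [474.3  61.8   0. ]
(262, 192) 46 [467.1 -76.2  46. ]
(262, 192) 0 [463.5 -48.6   0. ]
(330, 212) 46 [ 470.5 -101.2   46. ]
(330, 212) 0 [467.3 -77.    0. ]
[[ 9.18000e-01  3.97000e-01 -1.00000e-03  4.29269e+02]
 [ 3.97000e-01 -9.18000e-01 -1.00000e-03 -3.01169e+02]
 [-1.00000e-03  0.00000e+00 -1.00000e+00  2.31156e+02]
 [ 0.00000e+00  0.00000e+00  0.00000e+00  1.00000e+00]]
```

Request:
{"op": "step_arm", "data": {
  "rows": [
    [-0.77,-0.76,1,0,-0.6],
    [-0.77,-0.76,1,0,-0.6],
    [-0.78,-0.76,1,0,-0.6],
    [0,0,1,0,-0.6],
    [0,0,1,0,-0.6]
  ],
  "grip_force": 60
}}

```text
time: 2.45
tool_pos: [352.6, -272.9, 105.8]
eef_rot: [0.001, 0.979, 0.202, 0.0]
contact_force: [0.7, 0.4, -0.1]
width: 68.3
gripper_force: 0.0
```

Request:
{"op": "step_arm", "data": {
  "rows": [
    [0,0,1,0,-0.6],
    [0,0,1,0,-0.6],
    [0,0,0.44,0,-0.6],
    [0,0,0,0,-0.6]
  ]
}}

```text
time: 2.95
tool_pos: [352.8, -271.7, 44.8]
eef_rot: [-0.001, 0.979, 0.202, -0.001]
contact_force: [-0.9, -0.1, -0.1]
width: 68.5
gripper_force: 0.0
```

Request:
{"op": "step_arm", "data": {
  "rows": [
    [0,0,0,0,1],
    [0,0,0,0,1],
    [0,0,0,0,1],
    [0,0,-0.5,0,1],
    [0,0,-1,0,1]
  ]
}}

```text
time: 3.58
tool_pos: [352.2, -269.9, 82.3]
eef_rot: [-0.002, 0.979, 0.203, -0.001]
contact_force: [0.1, -0.3, -3.7]
width: 26.5
gripper_force: 59.4
```

```bash
cat >> h.py <<'E'
def yaw(T): return np.arctan2(T[1,0],T[0,0])
def plan(tgt,tyaw,n,p0=None,y0=None):
    """rows (tx ty tz turn) from current (or given) commanded pose to tgt,tyaw in n equal rows"""
    if p0 is None:
        T=pose(ctrl.sense());p0=T[:3,3];y0=yaw(T)
    d=(np.array(tgt,float)-p0)/n;dy=(tyaw-y0+np.pi/2)%np.pi-np.pi/2
    y=y0
    for i in range(n):
        c,s=np.cos(y),np.sin(y)
        print([round(float(v),2) for v in((d[0]*c+d[1]*s)/25,(d[0]*s-d[1]*c)/25,-d[2]/25,-dy/n/.1)]);y+=dy/n
E
python3 - <<'E'
from h import *
s=ctrl.sense();T=pose(s);print(T[:3,3],yaw(T),s['width'],s['contact_force'],s['gripper_force'])
p=T[:3,3]+[0,0,100];plan([452,-12,230],-.055,10,p,yaw(T))
E
```

```text
[ 352.18036213 -269.91604389   82.31451428] 0.40796465799191883 26.453102135150463 [ 0.07638003 -0.3058025  -3.73463923] 59.41467046737671
[0.78, -0.79, -0.19, 0.46]
[0.74, -0.82, -0.19, 0.46]
[0.7, -0.86, -0.19, 0.46]
[0.66, -0.89, -0.19, 0.46]
[0.62, -0.92, -0.19, 0.46]
[0.57, -0.95, -0.19, 0.46]
[0.53, -0.97, -0.19, 0.46]
[0.48, -0.99, -0.19, 0.46]
[0.44, -1.02, -0.19, 0.46]
[0.39, -1.04, -0.19, 0.46]
```

Request:
{"op": "step_arm", "data": {
  "rows": [
    [0,0,-1,0,1],
    [0,0,-1,0,1],
    [0.39,-0.4,-1,0.23,1],
    [0.77,-0.8,-1,0.46,1],
    [0.74,-0.82,-0.38,0.46,1]
  ]
}}

```text
time: 4.2
tool_pos: [380.2, -206.7, 194.1]
eef_rot: [0.001, 0.989, 0.145, 0.001]
contact_force: [0.2, -0.6, -3.9]
width: 26.1
gripper_force: 59.7
```

Request:
{"op": "step_arm", "data": {
  "rows": [
    [0.7,-0.86,-0.38,0.46,1],
    [0.66,-0.89,-0.3,0.46,1],
    [0.62,-0.92,-0.2,0.46,1],
    [0.57,-0.95,-0.19,0.46,1],
    [0.53,-0.97,-0.19,0.46,1]
  ]
}}

```text
time: 4.82
tool_pos: [431.6, -77.7, 223.8]
eef_rot: [-0.0, 1.0, 0.031, -0.0]
contact_force: [0.4, -0.0, -3.6]
width: 26.5
gripper_force: 59.6
```

Request:
{"op": "step_arm", "data": {
  "rows": [
    [0.48,-0.99,-0.19,0.46,1],
    [0.44,-1,-0.1,0.46,1],
    [0.25,-0.7,0,0.2,1],
    [0,0,0,0,1]
  ]
}}

```text
time: 5.32
tool_pos: [459.5, -9.9, 230.9]
eef_rot: [-0.0, 1.0, -0.023, -0.0]
contact_force: [0.1, -0.9, -3.5]
width: 26.2
gripper_force: 59.6
```

```bash
python3 - <<'E'
from h import *
shot('b1');T=np.load("pics/b1.npy");print(T[:3,3].round(1),yaw(T))
b=cv2.imread("pics/b1.png");cv2.imwrite("pics/b1v.png",cv2.resize(b,(800,600),interpolation=cv2.INTER_CUBIC))
E
```

```text
[459.5  -9.9 230.9] -0.04661885395415691
```

View pics/b1v.png

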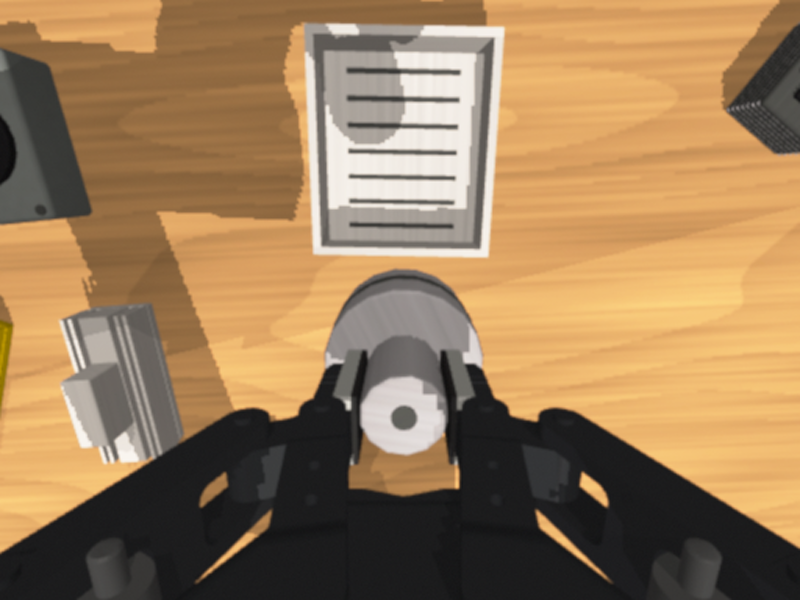

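The box rim corners are at (304,23), (504,27), (490,257) and (314,254), the held motor's hub is at (403,417), and the heat sink is at (120,385).

```bash
python3 - <<'E'
from h import *
from scipy.optimize import least_squares
u=lambda q:(np.array(q)+.5)/1.5625-.5
c=load("b1");t=cam("top")
O=[(304,23),(504,27),(490,257),(314,254)]
tp=[(373,270),(450,271),(449,360),(371,358)]
P=np.array([onz(c,u(q),46) for q in O]);print(P.round(1))
print([np.linalg.norm(P[i]-P[i-1]).round(1) for i in range(4)],P.mean(0).round(1))
print("tri",[tri((c,u(a)),(t,u(b))).round(1).tolist() for a,b in zip(O,tp)])
L=np.array([(79.5,68.5),(79.5,-68.5),(-79.5,-68.5),(-79.5,68.5)])
def f(p):
    w=np.array([[np.cos(p[2]),-np.sin(p[2])],[np.sin(p[2]),np.cos(p[2])]]);return (L@w.T+p[:2]-P[:,:2]).ravel()
r=least_squares(f,[553,-12,0]);print("box",r.x.round(3),r.fun.round(1))
T=np.load("pics/b1.npy");h=onz(c,u((403,417)),T[2,3]-45+76);print("hub rel",(T[:3,:3].T@(h-T[:3,3])).round(1))
x,y,a=r.x
for n,q in dict(motor=(-40.5,-29.5),tr=(33.5,-29.5),hs=(0,32.5)).items():print(n,(x+q[0]*np.cos(a)-q[1]*np.sin(a)).round(1),(y+q[0]*np.sin(a)+q[1]*np.cos(a)).round(1))
# heat sink block top
E
```

```text
[[633.8  49.9  46. ]
 [625.1 -86.2  46. ]
 [466.5 -78.3  46. ]
 [475.3  59.6  46. ]]
[np.float64(158.8), np.float64(136.4), np.float64(158.8), np.float64(138.2)] [550.2 -13.7  46. ]
tri [[639.6, 54.2, 25.6], [629.1, -87.8, 36.9], [465.6, -78.7, 41.8], [473.7, 61.6, 36.6]]
box [ 5.50165e+02 -1.37330e+01 -5.90000e-02] [-0.2  0.   0.4 -0.6  0.3  0.8 -0.4 -0.3]
hub rel [  0.6  -0.3 -31. ]
motor 508.0 -40.8
tr 581.9 -45.2
hs 552.1 18.7
```

```bash
python3 - <<'E'
from h import *
s=ctrl.sense();T=pose(s);print(T[:3,3],yaw(T))
plan([507.5,-40.8,150],-.059,4)
E
```

```text
[459.18274995 -10.6260021  230.80090613] -0.04718241974881349
[0.5, 0.28, 0.81, 0.03]
[0.5, 0.28, 0.81, 0.03]
[0.5, 0.28, 0.81, 0.03]
[0.5, 0.27, 0.81, 0.03]
```

Request:
{"op": "step_arm", "data": {
  "rows": [
    [0.5,0.28,0.6,0.03,1],
    [0.5,0.28,0.8,0.03,1],
    [0.5,0.28,0.8,0.03,1],
    [0.5,0.28,1,0.03,1],
    [0,0,0.6,0,1]
  ]
}}

```text
time: 6.0
tool_pos: [507.7, -42.7, 134.8]
eef_rot: [0.0, 1.0, -0.031, -0.001]
contact_force: [-0.1, 0.3, -3.5]
width: 26.4
gripper_force: 59.6
```

Request:
{"op": "step_arm", "data": {
  "rows": [
    [0,0,0,0,1]
  ]
}}

```text
time: 6.12
tool_pos: [506.0, -41.6, 134.4]
eef_rot: [-0.0, 1.0, -0.031, -0.003]
contact_force: [-0.6, -0.4, -3.3]
width: 26.7
gripper_force: 59.6
```

Request:
{"op": "step_arm", "data": {
  "rows": [
    [0.03,-0.03,1,0,1],
    [0,0,1,0,1],
    [0,0,0.7,0,1],
    [0,0,0.4,0,1],
    [0,0,0.15,0,1]
  ]
}}

```text
time: 6.75
tool_pos: [509.2, -40.9, 54.7]
eef_rot: [-0.0, 1.0, -0.031, -0.0]
contact_force: [-0.3, 0.3, -4.1]
width: 26.0
gripper_force: 59.8
```

Request:
{"op": "step_arm", "data": {
  "rows": [
    [0,0,0.06,0,1],
    [0,0,0,0,1]
  ]
}}

```text
time: 7.0
tool_pos: [509.8, -41.0, 53.8]
eef_rot: [0.0, 1.0, -0.031, 0.001]
contact_force: [-0.1, -0.0, -3.3]
width: 26.3
gripper_force: 59.8
```

Request:
{"op": "step_arm", "data": {
  "rows": [
    [-0.05,0,0.06,0,1],
    [0,0,0.04,0,1],
    [0,0,0,0,1]
  ]
}}

```text
time: 7.38
tool_pos: [508.9, -40.9, 52.4]
eef_rot: [0.0, 1.0, -0.031, 0.001]
contact_force: [-1.4, 1.2, 5.2]
width: 26.5
gripper_force: 61.1
```

Request:
{"op": "step_arm", "data": {
  "rows": [
    [0,0,0,0,0],
    [0,0,0,0,0],
    [0,0,0,0,0],
    [0,0,-0.5,0,0],
    [0,0,-1,0,0]
  ]
}}

```text
time: 8.0
tool_pos: [506.9, -40.7, 88.2]
eef_rot: [-0.0, 1.0, -0.031, -0.001]
contact_force: [0.2, 0.4, 1.0]
width: 42.4
gripper_force: 0.0
```

```bash
python3 - <<'E'
from h import *
s=ctrl.sense();T=pose(s);print(T[:3,3],yaw(T),s['width'])
plan([526,-280,225],-.665,11,T[:3,3]+[0,0,50],yaw(T))
E
```

```text
[506.87443581 -40.66992286  88.19117609] -0.061286076968382876 42.439995534691995
[0.12, 0.86, -0.32, 0.55]
[0.17, 0.86, -0.32, 0.55]
[0.22, 0.85, -0.32, 0.55]
[0.26, 0.83, -0.32, 0.55]
[0.31, 0.82, -0.32, 0.55]
[0.35, 0.8, -0.32, 0.55]
[0.4, 0.78, -0.32, 0.55]
[0.44, 0.76, -0.32, 0.55]
[0.48, 0.73, -0.32, 0.55]
[0.52, 0.7, -0.32, 0.55]
[0.56, 0.67, -0.32, 0.55]
```

Request:
{"op": "step_arm", "data": {
  "rows": [
    [0,0,-1,0,-0.4],
    [0.12,0.86,-1,0.55,-0.4],
    [0.17,0.86,-0.32,0.55,-0.4],
    [0.22,0.85,-0.32,0.55,-0.4],
    [0.26,0.83,-0.32,0.55,-0.4]
  ]
}}

```text
time: 8.62
tool_pos: [515.1, -128.6, 163.5]
eef_rot: [0.0, 0.99, -0.141, 0.001]
contact_force: [-0.5, -0.1, 0.8]
width: 59.4
gripper_force: 0.0
```

Request:
{"op": "step_arm", "data": {
  "rows": [
    [0.31,0.82,-0.32,0.55,-0.4],
    [0.35,0.8,-0.32,0.55,-0.4],
    [0.4,0.78,-0.32,0.55,-0.4],
    [0.44,0.76,-0.32,0.55,-0.4],
    [0.48,0.73,-0.32,0.55,-0.4]
  ]
}}

```text
time: 9.25
tool_pos: [523.6, -238.4, 202.8]
eef_rot: [-0.0, 0.961, -0.276, 0.0]
contact_force: [0.1, -0.2, 0.3]
width: 59.7
gripper_force: 0.0
```

Request:
{"op": "step_arm", "data": {
  "rows": [
    [0.52,0.7,-0.32,0.55,-0.4],
    [0.56,0.67,-0.32,0.55,-0.4],
    [0,0,0,0,-0.4],
    [0,0,0,0,-0.4]
  ]
}}

```text
time: 9.75
tool_pos: [526.8, -280.1, 217.8]
eef_rot: [-0.0, 0.945, -0.327, -0.001]
contact_force: [0.5, 0.2, -0.4]
width: 59.8
gripper_force: 0.0
```

```bash
python3 - <<'E'
from h import *
shot('t1');T=np.load("pics/t1.npy");print(T[:3,3].round(1),yaw(T))
c=load("t1");q=proj(c,[[581.3,-322.8,40]])[0];print(q)
b=cv2.imread("pics/t1.png");x,y=int(q[0])-80,max(0,int(q[1])-60);print(x,y)
cv2.imwrite("pics/t1v.png",cv2.resize(b[y:y+120,x:x+160],(800,600),interpolation=cv2.INTER_CUBIC))
E
```

```text
[ 526.8 -280.1  217.8] -0.6663791814260892
[257.95331357 114.17498892]
177 54
```

View pics/t1v.png

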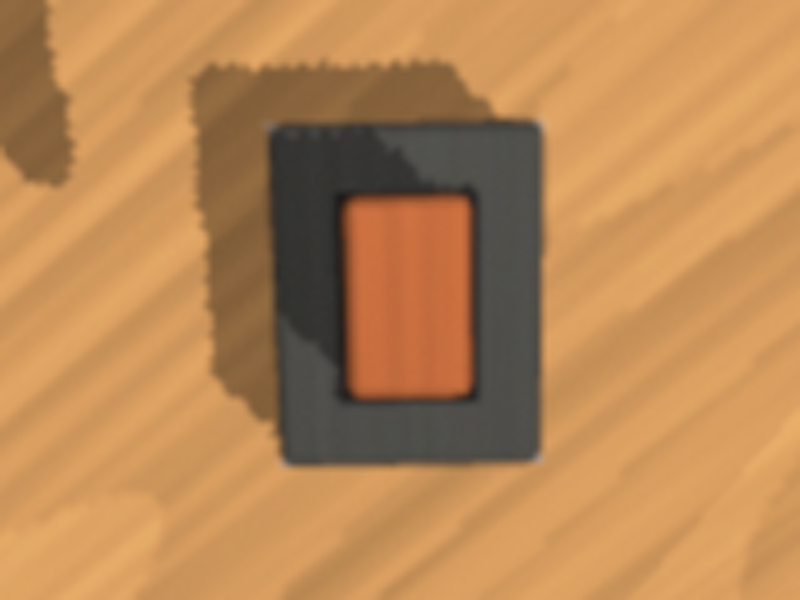

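The crop confirms the dark-core transformer with copper winding. The core corners are at (270,122), (543,122), (540,463) and (282,465); the winding top is at (343,196) to (473,399).

```bash
python3 - <<'E'
from h import *
from scipy.optimize import least_squares
u=lambda q:(np.array(q)+.5)/5-.5+[177,54]
c=load("t1");c2=load("w2")
def fit(Q,z,lx,ly,g):
    P=np.array([onz(c,u(q),z)[:2] for q in Q])
    L=np.array([(1,1),(1,-1),(-1,-1),(-1,1)])*[lx/2,ly/2]
    f=lambda p:(L@np.array([[np.cos(p[2]),np.sin(p[2])],[-np.sin(p[2]),np.cos(p[2])]])+p[:2]-P).ravel()
    r=least_squares(f,g);print(r.x.round(3),r.fun.round(1))
fit([(270,122),(543,122),(540,463),(282,465)],40,76,62,[581,-323,-.66])
fit([(343,196),(472,193),(474,398),(348,400)],76,40,26,[581,-323,-.66])
v=lambda x,y:np.array([(x+.5)/4-.5+280,(y+.5)/4-.5+10])
for a,b in[((270,122),(38,165)),((543,122),(285,20))]: pass
print(tri((c,u((543,122))),(c2,v(362,225))).round(1),tri((c,u((270,122))),(c2,v(285,20))).round(1))
E
```

```text
[ 581.735 -323.738   -0.656] [ 0.6  0.4  0.  -1.3 -0.6 -0.1 -0.   0.9]
[ 581.578 -323.639   -0.647] [ 0.2  0.1 -0.1 -0.2 -0.   0.  -0.1  0.1]
[ 593.3 -370.    37.3] [ 630.  -323.4   38.6]
```

```bash
python3 - <<'E'
from h import *
s=ctrl.sense();T=pose(s);print(T[:3,3],yaw(T))
plan([581.6,-323.7,130],-.65,4)
E
```

```text
[ 526.70325863 -279.65387166  217.64028796] -0.6658118796913253
[0.7, 0.01, 0.88, -0.04]
[0.7, 0.01, 0.88, -0.04]
[0.7, 0.01, 0.88, -0.04]
[0.7, 0.02, 0.88, -0.04]
```

Request:
{"op": "step_arm", "data": {
  "rows": [
    [0.7,0.01,0.88,-0.04,-0.4],
    [0.7,0.01,0.88,-0.04,-0.4],
    [0.7,0.01,0.88,-0.04,-0.4],
    [0.7,0.02,0.88,-0.04,-0.4],
    [0,0,0.4,0,-0.4]
  ]
}}

```text
time: 10.42
tool_pos: [581.3, -323.3, 118.2]
eef_rot: [-0.0, 0.948, -0.319, -0.001]
contact_force: [-0.1, -1.0, -0.3]
width: 59.9
gripper_force: 0.0
```

Request:
{"op": "step_arm", "data": {
  "rows": [
    [0,0,1,0,-0.4],
    [0,0,1,0,-0.4],
    [0,0,0.6,0,-0.4],
    [0,0,0.35,0,-0.4],
    [0,0,0,0,-0.4]
  ]
}}

```text
time: 11.05
tool_pos: [581.5, -324.0, 46.3]
eef_rot: [-0.0, 0.948, -0.319, -0.0]
contact_force: [-0.7, -1.2, -0.1]
width: 60.0
gripper_force: 0.0
```

Request:
{"op": "step_arm", "data": {
  "rows": [
    [0,0,0,0,1],
    [0,0,0,0,1],
    [0,0,0,0,1],
    [0,0,-0.4,0,1],
    [0,0,-1,0,1]
  ],
  "grip_force": 90
}}

```text
time: 11.68
tool_pos: [578.1, -322.3, 77.9]
eef_rot: [-0.001, 0.948, -0.319, -0.005]
contact_force: [0.6, -0.6, -7.5]
width: 24.6
gripper_force: 89.0
```

```bash
python3 - <<'E'
from h import *
s=ctrl.sense();T=pose(s);print(T[:3,3],yaw(T),s['width'],s['contact_force'])
plan([581.9,-45.2,160],-.059,13,T[:3,3]+[0,0,50],yaw(T))
E
```

```text
[ 578.05114544 -322.34459551   77.93677   ] -0.6500729696335126 24.62077173516702 [ 0.64537116 -0.64176501 -7.49087185]
[-0.51, -0.69, -0.1, -0.45]
[-0.47, -0.71, -0.1, -0.45]
[-0.44, -0.73, -0.1, -0.45]
[-0.41, -0.75, -0.1, -0.45]
[-0.37, -0.77, -0.1, -0.45]
[-0.34, -0.78, -0.1, -0.45]
[-0.3, -0.8, -0.1, -0.45]
[-0.27, -0.81, -0.1, -0.45]
[-0.23, -0.82, -0.1, -0.45]
[-0.19, -0.83, -0.1, -0.45]
[-0.15, -0.84, -0.1, -0.45]
[-0.12, -0.84, -0.1, -0.45]
[-0.08, -0.85, -0.1, -0.45]
```

Request:
{"op": "step_arm", "data": {
  "rows": [
    [0,0,-1,0,1],
    [0,0,-1,0,1],
    [-0.51,-0.69,-0.3,-0.45,1],
    [-0.47,-0.71,-0.1,-0.45,1],
    [-0.44,-0.73,-0.1,-0.45,1]
  ]
}}

```text
time: 12.3
tool_pos: [581.2, -257.5, 142.1]
eef_rot: [-0.001, 0.967, -0.253, -0.002]
contact_force: [0.1, -0.5, -6.5]
width: 24.5
gripper_force: 89.2
```

Request:
{"op": "step_arm", "data": {
  "rows": [
    [-0.41,-0.75,-0.1,-0.45,1],
    [-0.37,-0.77,-0.1,-0.45,1],
    [-0.34,-0.78,-0.1,-0.45,1],
    [-0.3,-0.8,-0.1,-0.45,1],
    [-0.27,-0.81,-0.1,-0.45,1]
  ]
}}

```text
time: 12.92
tool_pos: [584.7, -152.3, 156.8]
eef_rot: [0.0, 0.99, -0.143, 0.0]
contact_force: [0.8, 0.9, -6.8]
width: 24.6
gripper_force: 89.3
```

Request:
{"op": "step_arm", "data": {
  "rows": [
    [-0.23,-0.82,-0.1,-0.45,1],
    [-0.19,-0.83,-0.1,-0.45,1],
    [-0.15,-0.84,-0.1,-0.45,1],
    [-0.12,-0.84,-0.1,-0.45,1],
    [-0.08,-0.85,-0.1,-0.45,1]
  ]
}}

```text
time: 13.55
tool_pos: [586.6, -45.8, 169.2]
eef_rot: [-0.0, 1.0, -0.031, 0.0]
contact_force: [-0.2, -0.2, -7.1]
width: 24.5
gripper_force: 89.3
```

Request:
{"op": "step_arm", "data": {
  "rows": [
    [0,0,0,0,1],
    [0,0,0,0,1]
  ]
}}

```text
time: 13.8
tool_pos: [586.6, -47.1, 169.0]
eef_rot: [0.0, 0.999, -0.032, 0.0]
contact_force: [0.8, 0.1, -6.2]
width: 24.6
gripper_force: 89.6
```

```bash
python3 - <<'E'
from h import *
shot('b2');T=np.load("pics/b2.npy");print(T[:3,3].round(1),yaw(T));c=load("b2")
plan([581.9,-45.2,52.3],-.059,1)
b=cv2.imread("pics/b2.png");cv2.imwrite("pics/b2v.png",cv2.resize(b,(800,600),interpolation=cv2.INTER_CUBIC))
E
```

```text
[586.6 -47.1 169. ] -0.06418101471313258
[-0.19, -0.08, 4.67, -0.06]
```

View pics/b2v.png

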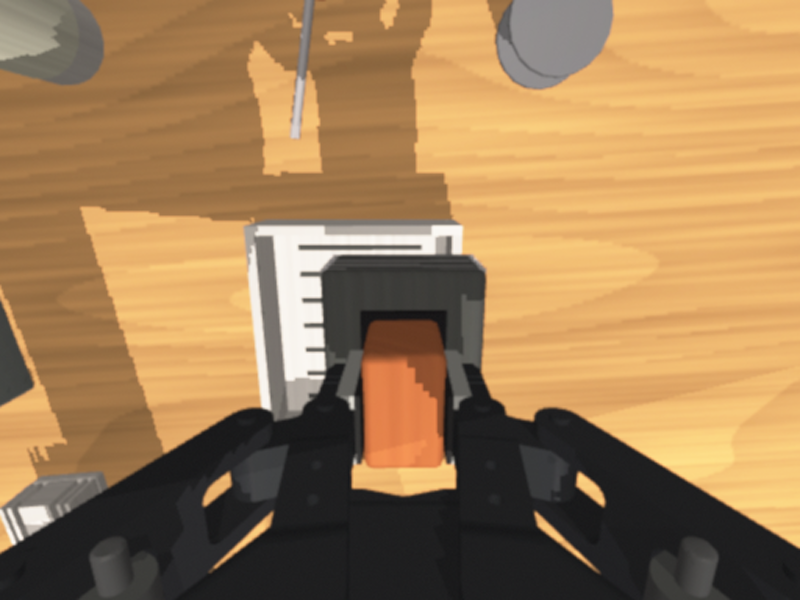

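The winding is held square at (363–443, 322–467), and the far rim corners are at (247,226) and (462,226). The motor is hidden behind the gripper.

```bash
python3 - <<'E'
from h import *
u=lambda q:(np.array(q)+.5)/1.5625-.5
c=load("b2");T=np.load("pics/b2.npy")
z=T[2,3]-46.3+76
for q in[(370,321),(438,321),(443,467),(363,467)]:print((T[:3,:3].T@(onz(c,u(q),z)-T[:3,3])).round(1))
for q in[(247,226),(462,226)]:print(onz(c,u(q),46).round(1))
E
```

```text
[ 30.3  -9.6 -29.7]
[ 30.3   9.6 -29.7]
[-17.9  12.3 -29.7]
[-17.9 -12.8 -29.7]
[633.7  47.7  46. ]
[625.1 -86.2  46. ]
```

Request:
{"op": "step_arm", "data": {
  "rows": [
    [-0.12,-0.03,0.5,-0.03,1],
    [-0.1,-0.03,1,-0.03,1],
    [0,0,1,0,1],
    [0,0,0.7,0,1],
    [0,0,0,0,1]
  ]
}}

```text
time: 14.48
tool_pos: [579.5, -45.4, 86.8]
eef_rot: [-0.0, 1.0, -0.03, -0.002]
contact_force: [-0.3, 0.4, -7.2]
width: 24.6
gripper_force: 89.6
```

Request:
{"op": "step_arm", "data": {
  "rows": [
    [0.06,0,0.6,0,1],
    [0,0,0.4,0,1],
    [0,0,0.15,0,1],
    [0,0,0.06,0,1],
    [0,0,0,0,1]
  ]
}}

```text
time: 15.1
tool_pos: [582.9, -45.5, 59.0]
eef_rot: [0.0, 1.0, -0.03, 0.0]
contact_force: [0.3, 0.9, -8.5]
width: 24.5
gripper_force: 89.7
```

Request:
{"op": "step_arm", "data": {
  "rows": [
    [-0.02,0,0.12,0,1],
    [0,0,0.06,0,1],
    [0,0,0.04,0,1],
    [0,0,0,0,1]
  ]
}}

```text
time: 15.6
tool_pos: [582.1, -45.4, 53.9]
eef_rot: [-0.0, 1.0, -0.03, -0.0]
contact_force: [-3.5, 0.1, -0.0]
width: 24.5
gripper_force: 90.5
```

Request:
{"op": "step_arm", "data": {
  "rows": [
    [-0.03,0,0.03,0,1],
    [0,0,0.02,0,1],
    [0,0,0,0,1]
  ]
}}

```text
time: 15.98
tool_pos: [582.0, -45.3, 53.9]
eef_rot: [0.0, 1.0, -0.03, 0.0]
contact_force: [-5.8, 1.8, 7.6]
width: 24.4
gripper_force: 91.8
```

Request:
{"op": "step_arm", "data": {
  "rows": [
    [0,0,0,0,0.05],
    [0,0,0,0,0.05],
    [0,0,0,0,0.05],
    [0,0,-0.4,0,0.05],
    [0,0,-1,0,0.05]
  ]
}}

```text
time: 16.6
tool_pos: [580.2, -45.2, 86.4]
eef_rot: [-0.0, 1.0, -0.03, -0.001]
contact_force: [0.5, -0.4, -0.4]
width: 40.5
gripper_force: 0.0
```

```bash
python3 - <<'E'
from h import *
s=ctrl.sense();T=pose(s);print(T[:3,3],yaw(T),s['width'])
plan([460,60,235],-.059,6,T[:3,3]+[0,0,50],yaw(T))
plan([325,241,235],-.03,8,np.array([460,60,235]),-.059)
c=load("b1");print(onz(c,(np.array([95,400])+.5)/1.5625-.5,76))
E
```

```text
[580.20940146 -45.24914425  86.43167515] -0.05927699594366336 40.50849791875646
[-0.84, -0.65, -0.66, -0.0]
[-0.84, -0.65, -0.66, -0.0]
[-0.84, -0.65, -0.66, -0.0]
[-0.84, -0.65, -0.66, -0.0]
[-0.84, -0.65, -0.66, -0.0]
[-0.84, -0.65, -0.66, -0.0]
[-0.73, -0.86, -0.0, -0.04]
[-0.72, -0.87, -0.0, -0.04]
[-0.72, -0.87, -0.0, -0.04]
[-0.72, -0.87, -0.0, -0.04]
[-0.71, -0.87, -0.0, -0.04]
[-0.71, -0.88, -0.0, -0.04]
[-0.71, -0.88, -0.0, -0.04]
[-0.71, -0.88, -0.0, -0.04]
[372.53546893 237.16369483  76.        ]
```

Request:
{"op": "step_arm", "data": {
  "rows": [
    [0,0,-1,0,-0.4],
    [0,0,-1,0,-0.4],
    [-0.84,-0.65,-0.8,0,-0.4],
    [-0.84,-0.65,-0.8,0,-0.4],
    [-0.84,-0.65,-0.8,0,-0.4]
  ]
}}

```text
time: 17.23
tool_pos: [521.0, 7.4, 198.3]
eef_rot: [-0.0, 1.0, -0.03, 0.001]
contact_force: [0.7, 0.3, 0.1]
width: 59.9
gripper_force: 0.0
```

Request:
{"op": "step_arm", "data": {
  "rows": [
    [-0.84,-0.65,-0.8,0,-0.4],
    [-0.84,-0.65,-0.5,0,-0.4],
    [-0.84,-0.65,-0.3,0,-0.4],
    [0,0,0,0,-0.4]
  ]
}}

```text
time: 17.73
tool_pos: [461.1, 60.2, 238.3]
eef_rot: [-0.0, 1.0, -0.029, 0.001]
contact_force: [0.0, -0.7, -0.1]
width: 59.5
gripper_force: 0.0
```

```bash
python3 -c "
from h import *
shot('k1');T=np.load('pics/k1.npy');print(T[:3,3].round(1),yaw(T))"
```

```text
[461.1  60.2 238.3] -0.05732143116815381
```

Request:
{"op": "step_arm", "data": {
  "rows": [
    [-0.73,-0.86,0,-0.04,-0.4],
    [-0.72,-0.87,0,-0.04,-0.4],
    [-0.72,-0.87,0,-0.04,-0.4],
    [-0.72,-0.87,0,-0.04,-0.4],
    [-0.72,-0.87,0,-0.04,-0.4]
  ]
}}

```text
time: 18.4
tool_pos: [377.2, 172.6, 236.9]
eef_rot: [0.0, 1.0, -0.02, 0.0]
contact_force: [-0.4, -0.2, 0.6]
width: 59.8
gripper_force: 0.0
```

Request:
{"op": "step_arm", "data": {
  "rows": [
    [-0.72,-0.88,0,-0.04,-0.4],
    [-0.72,-0.88,0,-0.04,-0.4],
    [-0.72,-0.88,0,-0.04,-0.4],
    [0,0,0,0,-0.4]
  ]
}}

```text
time: 18.9
tool_pos: [325.3, 240.8, 236.9]
eef_rot: [0.0, 1.0, -0.012, 0.0]
contact_force: [0.3, -0.4, -0.3]
width: 59.5
gripper_force: 0.0
```

```bash
python3 - <<'E'
from h import *
shot('k2');T=np.load('pics/k2.npy');print(T[:3,3].round(1),yaw(T))
a,b=cv2.imread("pics/k1.png"),cv2.imread("pics/k2.png")
q=proj(load("k1"),[[550,-14,46]])[0];x,y=int(q[0])-65,max(0,int(q[1])-80)
r=proj(load("k2"),[[384,241,60]])[0];X,Y=int(r[0])-64,max(0,int(r[1])-96)
X=max(0,X);x=max(0,x)
print(x,y,X,Y)
g=lambda im,x,y,w,h,s:cv2.resize(im[y:y+h,x:x+w],(w*s,h*s),interpolation=cv2.INTER_CUBIC)
cv2.imwrite("pics/k.png",np.hstack([g(a,x,y,133,200,3),g(b,X,Y,133,200,3)]))
E
```

```text
[325.3 240.8 236.9] -0.02487876147261106
252 13 192 27
```

View pics/k.png

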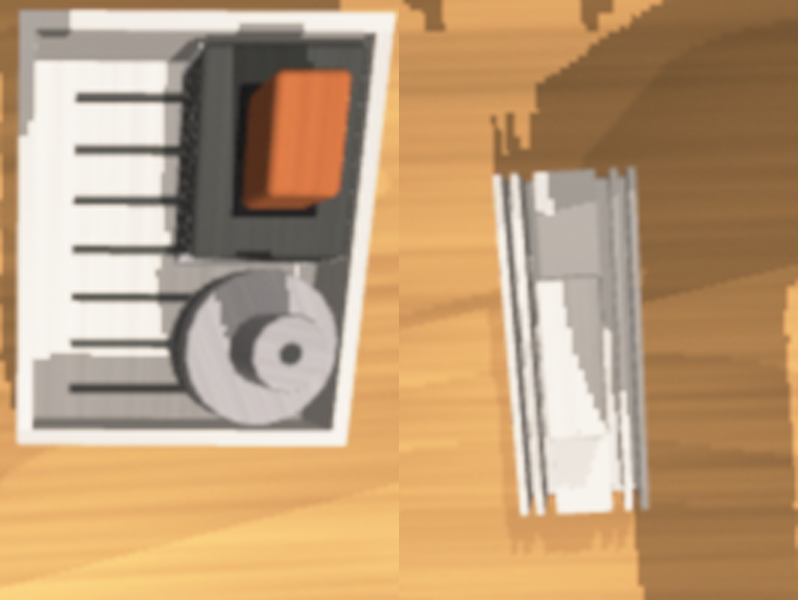

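The box holds the transformer and the motor, both flat, with the left strip free. The heat sink's body corners are at (495,176), (635,168), (648,508) and (522,515), and the block top is at about (537,280) to (608,436).

```bash
python3 - <<'E'
from h import *
from scipy.optimize import least_squares
def fit(P,lx,ly,g):
    L=np.array([(1,1),(1,-1),(-1,-1),(-1,1)])*[lx/2,ly/2]
    f=lambda p:(L@np.array([[np.cos(p[2]),np.sin(p[2])],[-np.sin(p[2]),np.cos(p[2])]])+p[:2]-P).ravel()
    r=least_squares(f,g);print(r.x.round(3),r.fun.round(1));return r.x
k1,k2=load("k1"),load("k2")
u=lambda q,o:(np.array(q)+.5)/3-.5+o
U2=lambda q:u((q[0]-399,q[1]),[192,27]);U1=lambda q:u(q,[252,13])
w=lambda Q,U,c,z:np.array([onz(c,U(q),z)[:2] for q in Q])
fit(w([(495,176),(635,168),(648,508),(522,515)],U2,k2,40),140,56,[384,241,0])
fit(w([(537,282),(599,276),(607,435),(551,438)],U2,k2,76),60,24,[384,241,0])
b=fit(w([(20,12),(396,12),(346,445),(17,442)],U1,k1,46),159,137,[550,-14,-.06])
M=np.array([[np.cos(b[2]),np.sin(b[2])],[-np.sin(b[2]),np.cos(b[2])]])
inb=lambda P:((P-b[:2])@M.T).round(1)
print("tr core top",inb(w([(207,40),(366,40),(345,258),(199,258)],U1,k1,46)))
print("tr wind",inb(w([(278,70),(352,72),(341,198),(270,196)],U1,k1,82)).mean(0))
print("hub",inb(w([(290,354)],U1,k1,82)))
c0=load("b1"); v=lambda q:(np.array(q)+.5)/1.5625-.5
print("tri sink corner",tri((c0,v((62,322))),(k2,U2((495,176)))),tri((c0,v((152,304))),(k2,U2((635,168)))))
E
```

```text
[3.59603e+02 2.49384e+02 2.80000e-02] [ 0.3  0.5  0.3 -0.5 -0.4 -0.3 -0.1  0.3]
[3.60121e+02 2.49117e+02 4.00000e-02] [ 1.1  0.8  0.5 -0.6 -0.7 -1.4 -1.   1.2]
[ 5.50448e+02 -1.31760e+01 -6.20000e-02] [ 0.8  0.1  0.   0.  -0.2  0.1 -0.7 -0.1]
tr core top [[ 70.   -0.3]
 [ 70.4 -58.7]
 [ -5.5 -59.7]
 [ -5.8  -2.4]]
tr wind [ 31.525 -29.7  ]
hub [[-40.6 -29.8]]
tri sink corner [427.58526238 278.34915756  39.38890316] [431.78938594 221.26122685   6.43531342]
```

```bash
python3 - <<'E'
from h import *
plan([359.9,249.2,137],.03,4)
E
```

```text
[0.34, -0.1, 1.0, -0.14]
[0.34, -0.09, 1.0, -0.14]
[0.34, -0.09, 1.0, -0.14]
[0.34, -0.08, 1.0, -0.14]
```

Request:
{"op": "step_arm", "data": {
  "rows": [
    [0.34,-0.1,1,-0.14,-0.4],
    [0.34,-0.09,1,-0.14,-0.4],
    [0.34,-0.09,1,-0.14,-0.4],
    [0.34,-0.08,1,-0.14,-0.4],
    [0,0,0.6,0,-0.4]
  ]
}}

```text
time: 19.58
tool_pos: [360.1, 247.9, 120.8]
eef_rot: [0.001, 1.0, 0.013, -0.0]
contact_force: [-0.3, 0.5, 0.4]
width: 60.0
gripper_force: 0.0
```

Request:
{"op": "step_arm", "data": {
  "rows": [
    [0,0,1,0,-0.4],
    [0,0,1,0,-0.4],
    [0,0,0.7,0,-0.4],
    [0,0,0.38,0,-0.4],
    [0,0,0,0,-0.4]
  ]
}}

```text
time: 20.2
tool_pos: [359.1, 248.6, 44.7]
eef_rot: [0.0, 1.0, 0.014, -0.0]
contact_force: [-0.2, -0.1, 0.3]
width: 59.7
gripper_force: 0.0
```

Request:
{"op": "step_arm", "data": {
  "rows": [
    [0,0,0,0,1],
    [0,0,0,0,1],
    [0,0,0,0,1],
    [0,0,-0.4,0,1],
    [0,0,-1,0,1]
  ]
}}

```text
time: 20.82
tool_pos: [356.7, 247.6, 78.9]
eef_rot: [0.001, 1.0, 0.015, -0.003]
contact_force: [0.8, -0.5, -4.6]
width: 22.7
gripper_force: 88.7
```

```bash
python3 - <<'E'
from h import *
s=ctrl.sense();T=pose(s);print(T[:3,3],yaw(T),s['width'],s['contact_force'])
plan([552,19,160],-.06,12,T[:3,3]+[0,0,75],yaw(T))
E
```

```text
[356.7492056  247.59223765  78.85410624] 0.029108251787654006 22.676077291793252 [ 0.83896639 -0.5459736  -4.57677372]
[0.63, 0.78, -0.02, 0.07]
[0.63, 0.78, -0.02, 0.07]
[0.64, 0.77, -0.02, 0.07]
[0.65, 0.77, -0.02, 0.07]
[0.65, 0.76, -0.02, 0.07]
[0.66, 0.76, -0.02, 0.07]
[0.66, 0.75, -0.02, 0.07]
[0.67, 0.75, -0.02, 0.07]
[0.67, 0.74, -0.02, 0.07]
[0.68, 0.74, -0.02, 0.07]
[0.68, 0.73, -0.02, 0.07]
[0.69, 0.73, -0.02, 0.07]
```

Request:
{"op": "step_arm", "data": {
  "rows": [
    [0,0,-1,0,1],
    [0,0,-1,0,1],
    [0,0,-1,0,1],
    [0.62,0.78,-0.3,0.07,1],
    [0.62,0.78,-0.02,0.07,1]
  ]
}}

```text
time: 21.45
tool_pos: [391.1, 210.3, 163.5]
eef_rot: [0.0, 1.0, 0.008, 0.0]
contact_force: [-0.3, 0.3, -4.2]
width: 22.5
gripper_force: 89.2
```

Request:
{"op": "step_arm", "data": {
  "rows": [
    [0.63,0.77,-0.02,0.07,1],
    [0.64,0.77,-0.02,0.07,1],
    [0.64,0.76,0,0.07,1],
    [0.65,0.76,0,0.07,1],
    [0.65,0.76,0,0.07,1]
  ]
}}

```text
time: 22.08
tool_pos: [470.5, 114.4, 163.2]
eef_rot: [0.0, 1.0, -0.01, -0.001]
contact_force: [0.2, -0.2, -4.8]
width: 22.6
gripper_force: 89.1
```

Request:
{"op": "step_arm", "data": {
  "rows": [
    [0.66,0.75,0,0.07,1],
    [0.66,0.75,0,0.07,1],
    [0.67,0.74,0,0.07,1],
    [0.67,0.74,0,0.07,1],
    [0.67,0.74,0,0.07,1]
  ]
}}

```text
time: 22.7
tool_pos: [551.7, 18.7, 163.6]
eef_rot: [-0.0, 1.0, -0.028, -0.001]
contact_force: [-0.6, 0.1, -5.3]
width: 22.5
gripper_force: 89.1
```

Request:
{"op": "step_arm", "data": {
  "rows": [
    [0,0,0,0,1],
    [0,0,0,0,1]
  ]
}}

```text
time: 22.95
tool_pos: [551.1, 19.5, 163.6]
eef_rot: [-0.0, 1.0, -0.028, -0.001]
contact_force: [0.5, -0.3, -4.5]
width: 22.4
gripper_force: 89.2
```

```bash
python3 - <<'E'
from h import *
shot('b3');T=np.load("pics/b3.npy");print(T[:3,3].round(1),yaw(T))
plan([551.8,19.2,52],-.06,1)
b=cv2.imread("pics/b3.png");cv2.imwrite("pics/b3v.png",cv2.resize(b,(800,600),interpolation=cv2.INTER_CUBIC))
E
```

```text
[551.1  19.5 163.6] -0.05579801151734938
[0.04, 0.02, 4.46, 0.05]
```

View pics/b3v.png

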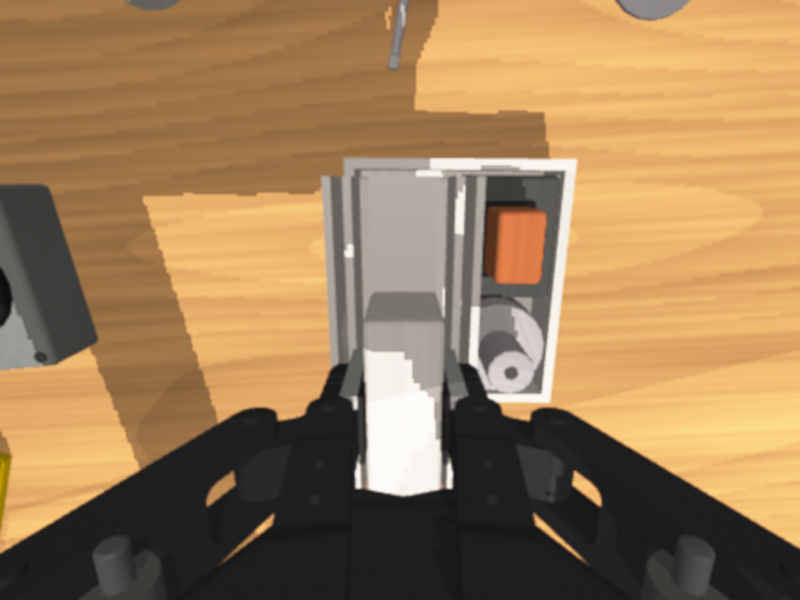

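The heat sink's front top edge runs from (326,177) to (487,177), and the free strip lies under it.

```bash
python3 - <<'E'
from h import *
u=lambda q:(np.array(q)+.5)/1.5625-.5
c=load("b3");T=np.load("pics/b3.npy");z=T[2,3]-44.7
for q in[(325,177),(487,177)]:print((T[:3,:3].T@(onz(c,u(q),z+40)-T[:3,3])).round(1))
for q in[(365,350),(443,350)]:print((T[:3,:3].T@(onz(c,u(q),z+76)-T[:3,3])).round(1))
for q in[(576,160),(549,402),(345,158)]:print(onz(c,u(q),46).round(1))
E
```

```text
[ 69.6 -26.5   4.6]
[69.6 27.8  4.6]
[ 22.2 -11.1 -31.3]
[ 22.2  11.1 -31.3]
[625.1 -85.9  46. ]
[466.7 -76.3  46. ]
[633.7  49.4  46. ]
```

Request:
{"op": "step_arm", "data": {
  "rows": [
    [0.03,0,0.5,0.05,1],
    [0,0,1,0,1],
    [0,0,1,0,1],
    [0,0,0.4,0,1],
    [0,0,0,0,1]
  ]
}}

```text
time: 23.62
tool_pos: [551.3, 19.9, 90.4]
eef_rot: [-0.0, 1.0, -0.03, -0.001]
contact_force: [0.2, -0.1, -5.1]
width: 22.9
gripper_force: 89.2
```

Request:
{"op": "step_arm", "data": {
  "rows": [
    [0.02,0.01,0.5,0,1],
    [0,0,0.5,0,1],
    [0,0,0.3,0,1],
    [0,0,0.12,0,1],
    [0,0,0,0,1]
  ]
}}

```text
time: 24.25
tool_pos: [552.7, 19.3, 55.8]
eef_rot: [-0.0, 1.0, -0.03, -0.0]
contact_force: [1.4, -0.4, -4.4]
width: 22.4
gripper_force: 89.3
```

Request:
{"op": "step_arm", "data": {
  "rows": [
    [-0.02,0,0.08,0,1],
    [0,0,0.06,0,1],
    [0,0,0.04,0,1],
    [0,0,0,0,1]
  ]
}}

```text
time: 24.75
tool_pos: [552.4, 19.3, 52.1]
eef_rot: [0.0, 1.0, -0.03, -0.0]
contact_force: [-3.0, 0.3, -0.2]
width: 23.0
gripper_force: 90.0
```

Request:
{"op": "step_arm", "data": {
  "rows": [
    [0,0,0.03,0,1],
    [0,0,0,0,1],
    [0,0,0,0,0.05],
    [0,0,0,0,0.05],
    [0,0,0,0,0.05]
  ]
}}

```text
time: 25.38
tool_pos: [552.8, 19.2, 51.0]
eef_rot: [0.0, 1.0, -0.03, 0.001]
contact_force: [0.3, 0.2, -0.5]
width: 40.4
gripper_force: 0.0
```

Request:
{"op": "step_arm", "data": {
  "rows": [
    [0,0,-0.4,0,0.05],
    [0,0,-1,0,0.05],
    [0,0,-1,0,0.05],
    [0,0,-1,0,0.05],
    [0,0,0,0,-0.4]
  ]
}}

```text
time: 26.0
tool_pos: [554.7, 19.2, 138.7]
eef_rot: [0.0, 1.0, -0.03, 0.003]
contact_force: [-0.6, 0.4, 0.6]
width: 57.3
gripper_force: 0.0
```

```bash
python3 - <<'E'
from h import *
s=ctrl.sense();T=pose(s);print(T[:3,3],yaw(T),s['width'],s['joints'].round(2))
plan([470,200,245],-.03,8)
plan([515,300,245],-.03,5,np.array([470,200,245]),-.03)
E
```

```text
[554.74229087  19.19736821 138.65994152] -0.06018259402032343 57.33568375670098 [-0.04  0.28  1.88  0.    0.98  1.59]
[-0.48, -0.88, -0.53, -0.04]
[-0.47, -0.88, -0.53, -0.04]
[-0.47, -0.88, -0.53, -0.04]
[-0.47, -0.88, -0.53, -0.04]
[-0.46, -0.88, -0.53, -0.04]
[-0.46, -0.89, -0.53, -0.04]
[-0.46, -0.89, -0.53, -0.04]
[-0.45, -0.89, -0.53, -0.04]
[0.34, -0.81, -0.0, -0.0]
[0.34, -0.81, -0.0, -0.0]
[0.34, -0.81, -0.0, -0.0]
[0.34, -0.81, -0.0, -0.0]
[0.34, -0.81, -0.0, -0.0]
```

Request:
{"op": "step_arm", "data": {
  "rows": [
    [-0.62,-0.45,-0.7,0,-0.6],
    [-0.62,-0.45,-0.7,0,-0.6],
    [-0.62,-0.45,-0.7,0,-0.6],
    [-0.62,-0.45,-0.7,0,-0.6],
    [-0.62,-0.45,-0.7,0,-0.6]
  ]
}}

```text
time: 26.62
tool_pos: [477.1, 80.4, 222.6]
eef_rot: [0.0, 1.0, -0.03, -0.001]
contact_force: [0.1, 0.1, -0.4]
width: 68.3
gripper_force: 0.0
```

Request:
{"op": "step_arm", "data": {
  "rows": [
    [-0.1,-0.45,-0.4,0,-0.6],
    [0,0,0,0,-0.6]
  ]
}}

```text
time: 26.88
tool_pos: [477.2, 92.1, 233.6]
eef_rot: [-0.0, 1.0, -0.029, 0.001]
contact_force: [0.3, 0.2, -0.7]
width: 68.6
gripper_force: 0.0
```

```bash
python3 - <<'E'
from h import *
shot('k3');T=np.load('pics/k3.npy');p=T[:3,3];y0=yaw(T);print(p.round(1),y0)
print(proj(load('k3'),[[574,300,80],[550,-14,46]]).round())
n=32;d=(np.array([630,292,245])-p)/n;y=y0;dy=(np.pi-.02-y0)/n;print(-dy/.1)
for i in range(n):
    c,s=np.cos(y),np.sin(y);print([round(float(v),2) for v in((d[0]*c+d[1]*s)/25,(d[0]*s-d[1]*c)/25,-d[2]/25)],end="");y+=dy
E
```

```text
[477.2  92.1 233.6] -0.0589248942269521
[[ 53.  99.]
 [345. 106.]]
-0.9939117336927329
[0.18, -0.26, -0.01][0.2, -0.24, -0.01][0.22, -0.22, -0.01][0.24, -0.2, -0.01][0.26, -0.17, -0.01][0.28, -0.15, -0.01][0.29, -0.12, -0.01][0.3, -0.09, -0.01][0.31, -0.06, -0.01][0.31, -0.03, -0.01][0.31, 0.01, -0.01][0.31, 0.04, -0.01][0.31, 0.07, -0.01][0.3, 0.1, -0.01][0.29, 0.13, -0.01][0.27, 0.15, -0.01][0.26, 0.18, -0.01][0.24, 0.21, -0.01][0.22, 0.23, -0.01][0.19, 0.25, -0.01][0.17, 0.27, -0.01][0.14, 0.28, -0.01][0.11, 0.29, -0.01][0.08, 0.3, -0.01][0.05, 0.31, -0.01][0.02, 0.31, -0.01][-0.01, 0.31, -0.01][-0.04, 0.31, -0.01][-0.07, 0.31, -0.01][-0.1, 0.3, -0.01][-0.13, 0.29, -0.01][-0.16, 0.27, -0.01]
```

Request:
{"op": "step_arm", "data": {
  "rows": [
    [0.18,-0.26,-0.01,-1,-0.6],
    [0.2,-0.24,-0.01,-1,-0.6],
    [0.22,-0.22,-0.01,-1,-0.6],
    [0.24,-0.2,-0.01,-1,-0.6],
    [0.26,-0.17,-0.01,-1,-0.6]
  ]
}}

```text
time: 27.55
tool_pos: [500.2, 122.1, 233.1]
eef_rot: [0.0, 0.976, 0.219, -0.001]
contact_force: [0.1, 0.6, -0.0]
width: 68.1
gripper_force: 0.0
```

Request:
{"op": "step_arm", "data": {
  "rows": [
    [0.28,-0.15,-0.01,-1,-0.6],
    [0.29,-0.12,-0.01,-1,-0.6],
    [0.3,-0.09,-0.01,-1,-0.6],
    [0.31,-0.06,-0.01,-1,-0.6],
    [0.31,-0.03,-0.01,-1,-0.6]
  ]
}}

```text
time: 28.18
tool_pos: [523.7, 153.6, 234.2]
eef_rot: [-0.0, 0.891, 0.454, -0.001]
contact_force: [0.9, 0.4, -0.5]
width: 68.5
gripper_force: 0.0
```

Request:
{"op": "step_arm", "data": {
  "rows": [
    [0.31,0.01,-0.01,-1,-0.6],
    [0.31,0.04,-0.01,-1,-0.6],
    [0.31,0.07,-0.01,-1,-0.6],
    [0.3,0.1,-0.01,-1,-0.6],
    [0.29,0.13,-0.01,-1,-0.6]
  ]
}}

```text
time: 28.8
tool_pos: [547.7, 184.8, 235.3]
eef_rot: [-0.0, 0.751, 0.66, -0.001]
contact_force: [-0.7, 0.4, -0.6]
width: 68.3
gripper_force: 0.0
```

Request:
{"op": "step_arm", "data": {
  "rows": [
    [0.27,0.15,-0.01,-1,-0.6],
    [0.26,0.18,-0.01,-1,-0.6],
    [0.24,0.21,-0.01,-1,-0.6],
    [0.22,0.23,-0.01,-1,-0.6],
    [0.19,0.25,-0.01,-1,-0.6]
  ]
}}

```text
time: 29.42
tool_pos: [571.4, 216.3, 236.4]
eef_rot: [-0.001, 0.564, 0.826, -0.001]
contact_force: [-0.3, -0.3, 0.5]
width: 68.1
gripper_force: 0.0
```

Request:
{"op": "step_arm", "data": {
  "rows": [
    [0.17,0.27,-0.01,-1,-0.6],
    [0.14,0.28,-0.01,-1,-0.6],
    [0.11,0.29,-0.01,-1,-0.6],
    [0.08,0.3,-0.01,-1,-0.6],
    [0.05,0.31,-0.01,-1,-0.6]
  ]
}}

```text
time: 30.05
tool_pos: [594.8, 247.7, 237.5]
eef_rot: [-0.001, 0.342, 0.94, -0.001]
contact_force: [-0.7, -0.1, -0.5]
width: 68.4
gripper_force: 0.0
```

Request:
{"op": "step_arm", "data": {
  "rows": [
    [0.02,0.31,-0.01,-1,-0.6],
    [-0.01,0.31,-0.01,-1,-0.6],
    [-0.04,0.31,-0.01,-1,-0.6],
    [-0.07,0.31,-0.01,-1,-0.6],
    [-0.1,0.3,-0.01,-1,-0.6]
  ]
}}

```text
time: 30.68
tool_pos: [618.0, 279.3, 238.7]
eef_rot: [-0.001, 0.099, 0.995, -0.001]
contact_force: [0.5, -0.2, -0.7]
width: 68.4
gripper_force: 0.0
```

Request:
{"op": "step_arm", "data": {
  "rows": [
    [-0.13,0.29,-0.01,-1,-0.6],
    [-0.16,0.27,-0.01,-1,-0.6],
    [0,0,0,0,-0.6]
  ]
}}

```text
time: 31.05
tool_pos: [627.2, 292.3, 239.3]
eef_rot: [-0.001, 0.002, 1.0, -0.001]
contact_force: [-0.3, 0.3, -0.1]
width: 68.2
gripper_force: 0.0
```

```bash
python3 - <<'E'
from h import *
shot('i1');T=np.load('pics/i1.npy');print(T[:3,3].round(1),yaw(T),ctrl.sense()['joints'].round(2))
a,b=cv2.imread("pics/k3.png"),cv2.imread("pics/i1.png")
r=proj(load("i1"),[[574,300,60]])[0];print(r)
X,Y=max(0,int(r[0])-66),max(0,int(r[1])-75);print(X,Y)
g=lambda im,x,y,w,h,s:cv2.resize(im[y:y+h,x:x+w],(w*s,h*s),interpolation=cv2.INTER_CUBIC)
L=np.vstack([g(a,280,25,133,100+0,3)[:300],g(a,0,40,133,100,3)]);L=np.vstack([g(a,275,10,133,200,2)[:400,:266],g(a,0,50,133,100,2)])
R_=g(b,X,Y,133,150,4)
cv2.imwrite("pics/i.png",np.hstack([L,R_])[:, :800]);print(L.shape,R_.shape)
E
```

```text
[627.2 292.3 239.3] 3.1384223077103943 [ 0.37  0.43  1.45 -0.    1.26 -1.19]
[264.56163442 129.46556197]
198 54
(600, 266, 3) (600, 532, 3)
```

View pics/i.png

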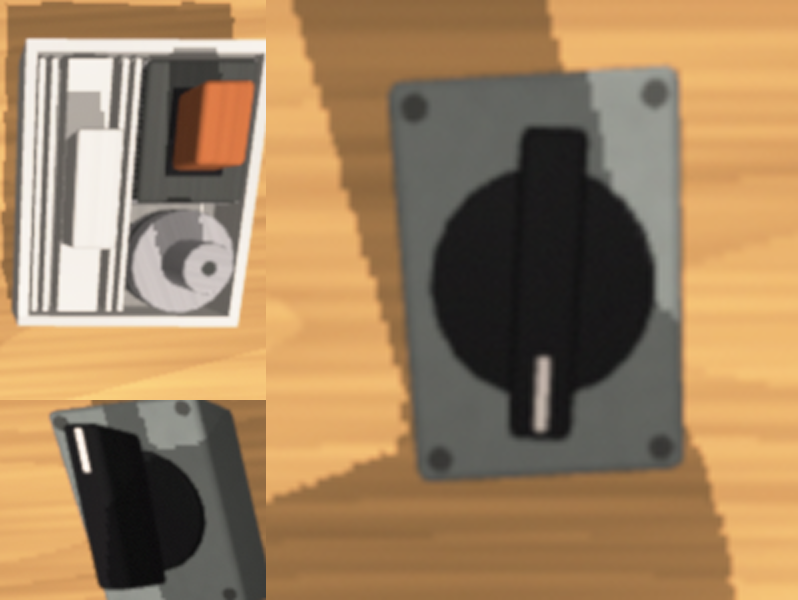

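The box holds all three parts flat and upright. The handle's bar corners in the right-hand view are at (522,128), (588,128), (572,438) and (510,438), with the stripe at (542,394). The housing corners are at (390,85), (676,68), (682,465) and (420,480).

```bash
python3 - <<'E'
from h import *
from scipy.optimize import least_squares
c=load("i1");k=load("k3")
U=lambda q:(np.array([q[0]-266,q[1]])+.5)/4-.5+[198,54]
V=lambda q:(np.array([q[0],q[1]-400])+.5)/2-.5+[0,50]
w=lambda Q,z:np.array([onz(c,U(q),z)[:2] for q in Q])
def fit(P,lx,ly,g):
    L=np.array([(-1,-1),(-1,1),(1,1),(1,-1)])*[lx/2,ly/2]
    f=lambda p:(L@np.array([[np.cos(p[2]),np.sin(p[2])],[-np.sin(p[2]),np.cos(p[2])]])+p[:2]-P).ravel()
    r=least_squares(f,g);print(r.x.round(3),r.fun.round(1))
fit(w([(522,128),(588,128),(572,438),(510,438)],86.5),82,18,[574,300,0])
fit(w([(390,85),(676,68),(682,465),(420,480)],45),120,86,[574,300,0])
print("stripe ends",tri((c,U((542,432))),(k,V((78,430)))),tri((c,U((543,356))),(k,V((87,472)))))
E
```

```text
[ 5.68999e+02  3.03126e+02 -3.70000e-02] [-1.2 -0.6 -0.6  0.5  1.2  0.5  0.6 -0.4]
[5.68941e+02 3.02857e+02 5.30000e-02] [-1.5 -1.7 -1.8  1.5  1.7  1.4  1.6 -1.2]
stripe ends [607.14836544 301.87832347  85.69914566] [586.90904567 301.95275754  86.69560576]
```

Request:
{"op": "step_arm", "data": {
  "rows": [
    [0.58,0.11,0.9,0.1,-0.6],
    [0.58,0.11,0.9,0.1,-0.6],
    [0.58,0.11,0.9,0.1,-0.6],
    [0.58,0.11,0.9,0.05,-0.6],
    [0,0,0.6,0,-0.6]
  ]
}}

```text
time: 31.72
tool_pos: [567.6, 304.0, 134.4]
eef_rot: [-0.001, 0.019, 1.0, -0.001]
contact_force: [0.5, -1.0, 0.1]
width: 68.2
gripper_force: 0.0
```

Request:
{"op": "step_arm", "data": {
  "rows": [
    [0,0,0,0,-0.6]
  ]
}}

```text
time: 31.85
tool_pos: [568.7, 303.8, 134.6]
eef_rot: [-0.001, 0.019, 1.0, -0.001]
contact_force: [-0.0, 0.4, 0.2]
width: 68.3
gripper_force: 0.0
```

Well aligned; now down 77 mm to TCP z 57.5.

Request:
{"op": "step_arm", "data": {
  "rows": [
    [0,-0.03,1,0,-0.6],
    [0,0,1,0,-0.6],
    [0,0,0.7,0,-0.6],
    [0,0,0.35,0,-0.6],
    [0,0,0,0,-0.6]
  ]
}}

```text
time: 32.48
tool_pos: [569.3, 303.8, 59.7]
eef_rot: [-0.0, 0.019, 1.0, -0.0]
contact_force: [0.2, -0.2, 0.1]
width: 68.5
gripper_force: 0.0
```

Request:
{"op": "step_arm", "data": {
  "rows": [
    [0,0,0,0,1],
    [0,0,0,0,1],
    [0,0,0,0,1],
    [0,0,0,0,1]
  ],
  "grip_force": 50
}}

```text
time: 32.98
tool_pos: [569.7, 302.9, 61.2]
eef_rot: [0.0, 0.018, 1.0, -0.001]
contact_force: [-2.2, -5.4, 6.1]
width: 16.9
gripper_force: 50.4
```

Request:
{"op": "step_arm", "data": {
  "rows": [
    [0,0,0,0.6,1],
    [0,0,0,1,1],
    [0,0,0,1,1],
    [0,0,0,1,1],
    [0,0,0,1,1]
  ]
}}

```text
time: 33.6
tool_pos: [569.7, 302.8, 61.1]
eef_rot: [0.001, 0.247, 0.969, -0.001]
contact_force: [-2.1, -5.4, 5.7]
width: 17.0
gripper_force: 50.3
```

Request:
{"op": "step_arm", "data": {
  "rows": [
    [0,0,0,1,1],
    [0,0,0,1,1],
    [0,0,0,1,1],
    [0,0,0,1,1],
    [0,0,0,1,1]
  ]
}}

```text
time: 34.22
tool_pos: [569.6, 302.6, 61.1]
eef_rot: [0.001, 0.479, 0.878, -0.001]
contact_force: [-0.5, -6.0, 5.4]
width: 17.1
gripper_force: 50.4
```

Request:
{"op": "step_arm", "data": {
  "rows": [
    [0,0,0,1,1],
    [0,0,0,1,1],
    [0,0,0,1,1],
    [0,0,0,0.8,1],
    [0,0,0,0,1]
  ]
}}

```text
time: 34.85
tool_pos: [569.5, 302.6, 61.2]
eef_rot: [0.001, 0.635, 0.772, -0.001]
contact_force: [-1.0, -6.3, 6.8]
width: 17.3
gripper_force: 50.5
```

```bash
python3 -c "
from h import *
s=ctrl.sense();T=pose(s);print(T[:3,3],yaw(T),s['torque'],s['contact_force'],s['width'])"
```

```text
[569.48711879 302.58779506  61.15558614] 1.764606383524122 [-0.94643893  0.20536134 -0.10661654] [-1.01900585 -6.30324091  6.83268399] 17.290755361873387
```

Request:
{"op": "step_arm", "data": {
  "rows": [
    [0,0,0,0.5,1],
    [0,0,0,0.5,1],
    [0,0,0,0.3,1],
    [0,0,0,0,1]
  ]
}}

```text
time: 35.35
tool_pos: [569.5, 302.6, 61.2]
eef_rot: [0.001, 0.684, 0.729, -0.001]
contact_force: [-1.5, -6.2, 6.7]
width: 17.1
gripper_force: 50.5
```

```bash
python3 -c "
from h import *
s=ctrl.sense();T=pose(s);print(yaw(T),s['torque'],s['contact_force'])"
```

```text
1.6348688884074274 [-0.88292819  0.15150351 -0.08609238] [-1.53870439 -6.2011149   6.72583599]
```

Request:
{"op": "step_arm", "data": {
  "rows": [
    [0,0,0,0.2,1],
    [0,0,0,0.2,1],
    [0,0,0,0.1,1],
    [0,0,0,0,1]
  ]
}}

```text
time: 35.85
tool_pos: [569.4, 302.5, 61.2]
eef_rot: [0.002, 0.7, 0.714, -0.001]
contact_force: [-1.5, -4.8, 6.7]
width: 17.2
gripper_force: 53.4
```

```bash
python3 -c "
from h import *
s=ctrl.sense();T=pose(s);print(yaw(T),s['torque'],s['contact_force'])"
```

```text
1.591701214691681 [-0.80468448  0.26776991  1.27782971] [-1.482613   -4.83863719  6.68239147]
```

Request:
{"op": "step_arm", "data": {
  "rows": [
    [0,0,0,0,-0.4],
    [0,0,0,0,-0.4],
    [0,0,0,0,-0.4],
    [0,0,-0.5,0,-0.4],
    [0,0,-1,0,-0.4]
  ]
}}

```text
time: 36.48
tool_pos: [568.2, 303.6, 97.1]
eef_rot: [-0.001, 0.702, 0.712, -0.001]
contact_force: [0.3, -0.2, 0.1]
width: 59.7
gripper_force: 0.0
```

Request:
{"op": "step_arm", "data": {
  "rows": [
    [0,0,-1,0,-0.4],
    [0,0,-1,0,-0.4],
    [0,0,-1,0,-0.4],
    [0,0,-1,0,-0.4],
    [0,0,-0.5,0,-0.4]
  ]
}}

```text
time: 37.1
tool_pos: [570.2, 304.5, 212.8]
eef_rot: [0.001, 0.702, 0.712, 0.002]
contact_force: [0.7, 0.7, 0.4]
width: 59.6
gripper_force: 0.0
```

Request:
{"op": "step_arm", "data": {
  "rows": [
    [1,0,0,0,-0.4],
    [0,0,0,0,-0.4]
  ]
}}

```text
time: 37.35
tool_pos: [568.1, 330.9, 209.3]
eef_rot: [-0.001, 0.701, 0.713, -0.0]
contact_force: [-1.1, -0.8, -0.4]
width: 59.5
gripper_force: 0.0
```

```bash
python3 - <<'E'
from h import *
shot('f1');c=load('f1');im=cv2.imread("pics/f1.png");T=np.load('pics/f1.npy');print(T[:3,3],yaw(T))
# white stripe: bright pixels inside the projected housing area
q=proj(c,[[569,303,86.5]])[0];print(q)
g=im.min(2);m=(g>130).astype(np.uint8);n,l,st,ce=cv2.connectedComponentsWithStats(m)
for i in range(1,n):
    if st[i,4]>8 and np.hypot(*(ce[i]-q))<80:
        P=np.argwhere(l==i)[:,::-1];W=np.array([onz(c,p,86.5)[:2] for p in P]);mu=W.mean(0)
        e=np.linalg.svd(W-mu,full_matrices=False)[2][0];print(st[i],mu.round(1),np.arctan2(*(mu-[569,303])[::-1]),np.arctan2(e[1],e[0]),np.ptp((W-mu)@e))
E
```

```text
[568.11607858 330.93866218 209.25808007] 1.5867031113672272
[258.64008101 211.44028003]
[207 166  32  16 275] [529.8 344.4] 2.327806938622624 -2.842426608159365 33.35860017989776
[259 228   3  17  49] [570.9 275.1] -1.501545545288671 -1.538519021271855 18.72774447221336
```

```bash
python3 -c "
from plant import ctrl
print(ctrl.finish_job())"
```

```text
the job is handed in; nothing more can be done
None
```

The heat sink, transformer and motor are set flat and upright in the drier box. The isolator was then turned clockwise to its on stop, and I handed the job in at about 37 s; no verdict was returned.

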